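Check a warmed gear housing with a contact thermometer

TASK

First turn the warming plate's dial off, anticlockwise right to its end stop. Then take the contact thermometer from its rest, aim it squarely at the middle of the round plug on the housing's leaning flange, press gently until the sprung tip is pushed about half way in, and hold it steady there for about two seconds. Lay the thermometer back in its rest and leave the dial off; do not disturb the bearing, bottle or spanner.

Things in the scene. Friction and masses are not known exactly. Their poses are not given: they have to be found in the camera images.
- dial (a joint): black dial on the grey end of the white warming plate; 0 = off (the anticlockwise end stop seen from above), grows clockwise to 4.5 rad. It starts 0.8 to 1.4 rad from off. About 0.1 N m turns it
- dial_grip (a point): point on the dial's vertical axis at the height to grip. The dial is 60 mm across with an upright bar grip across it (57 long, 14 thick, 32 mm high; the grip point is 7 mm under its top). The point turns with the dial: its x axis runs along the bar, z up. Grip the bar across y from above
- warmer: white warming plate, 220 (x) x 440 (y) x 55 mm high, fixed; origin under its centre, z up. The housing stands on its -y half (dark steel plate), the dial on its +y half, with its axis at x = -20, y = 140 mm
- housing: cast aluminium gear housing fixed on the warming plate, foot 140 (x) x 110 (y) x 16 mm, about 130 mm high in all; origin under the middle of its foot, z up; the leaning flange looks to its +x and up
- flange: leaning flange, 100 x 100 mm, with four 5 mm bolt heads and a round steel plug in its middle. Origin: centre of its outer face; z: straight out of it (55 degrees from vertical), the plug's axis; x: down the slope; y: level. The plug's flat top, 36 mm in diameter, stands 8 to 30 mm out of the face: how far is not reported, so feel for it. It stays put when pressed
- rest: fixed steel rest: base 150 x 70 x 10 mm with two notched posts (12 mm thick, at x = -45 and +45 mm; notches 36 mm wide at the bottom and flaring, floor 45 mm above the table, cheeks up to about 65 mm). Origin under its centre; x runs along the laid thermometer. The tip end starts towards its -x
- probe: contact thermometer (loose, about 0.2 kg): grey rectangular grip 120 (x) x 28 (y) x 34 (z) mm with a dark band and a small screen on top (+z), and a steel stem and tip on its +x end, 173 mm long in all. Origin: middle of the grip, on the long axis; x points to the tip; z up as it lies (origin 62 mm above the table in the rest). Grip it across y, at the middle, between the posts
- probe_tip: flat brass contact disc at the thermometer's end, 20 mm diameter; origin: centre of its flat outer face, 113 mm from the thermometer's origin along x when not pressed. It is sprung: starts to move at 1.6 N, 0.8 N more per mm, 12 mm travel (6 N at about half way, 11 N at the bottom)
- bearing: steel bearing ring, 84 mm outside, 22 mm high, loose, origin under its centre; leave alone
- oil: white bottle, 64 mm diameter, 170 mm high, loose, origin under its centre; leave alone
- spanner: steel spanner, 180 mm long, lying loose, origin under its middle; leave alone
Not all that is in view belongs to the job. There is more than one size of the probe; the job needs the smaller.

How it is judged:
By the outcome, as a careful person would: the job done as asked, in the order asked, and still so for the second after the job is handed in, with the robot touching nothing.
It also fails if it takes over 72 s, if anything falls off the work surface, if the arm or the gripper's body presses on something with over 40 N, if the wrist force passes 120 N, or if a joint passes its speed limit or range.

ROBOT

A 7-joint arm with a two-finger parallel gripper is mounted at the origin on the work surface. World frame = base frame: x ahead of the robot, y to its left, z up, the work surface at z = 0. Lengths are in m, angles in rad, forces in N, time in s.
With the tool pointing down it reaches from about 0.4 to 0.85 m from the base axis. Payload 10.4 kg.
Tool frame: the origin (TCP) lies midway between the tips of the shut fingers; the grasp point (between the pads) lies r.grip_point_offset behind it (r.grip_point_offset is the distance from the TCP to the grasp point, in m); z points along the fingers, y is the line along which they close (so a half turn about z gives the same grasp; the last joint's range is limited). The gripper opens to 87 mm and grips with 3 to 60 N. Pads are 19 mm wide; open, the fingers measure 117 mm over their backs; the gripper's body (75 mm by 190 mm) begins 51 mm behind the grasp point.
Start: joints at [-1.18, 0.332, -0.065, 1.46, 0.022, 1.35, -0.088], TCP at [0.251, 0.572, 0.192] pointing down, gripper open.
Joint ranges: [-2.6, 2.6], [-0.5, 2.12], [-1.47, 1.34], [0.16, 2.42], [-1.27, 4.41], [0.06, 2.06], [-2.6, 2.6]. Speed limits (rad/s): [2.22, 2.22, 2.79, 2.79, 3.14, 3.14, 3.14].

INTERFACE

Orientations are given as a unit quaternion [x, y, z, w].
In Python, from bench import r gives the robot as it stands.
- The arm moves only by the tool play_rows, never from a script. Its arguments are lists of equal length, an entry for each row: "claw": the closure, from 0 (fully open) to 1 (shut); "delta_pos": the shift along the tool's x, y, z scaled (see below), a list of three; "delta_rot": the turn, a rotation vector about the tool's x, y, z scaled (see below), a list of three. A call has 1 to 8 rows; each row shifts and turns the commanded pose from where the row before left it, along the tool's axes as they then stand; what a row does not reach is not made up. The controller multiplies each number of a shift by 200 mm and each number of a turn by pi rad. A row lasts 1/10 s, in which the tool goes at most 50 mm and 8.59 degrees, less where a joint would pass 70% of its speed; a pose out of reach is approached as far as the arm can. A call with a number of a shift or a turn outside -1 to 1 is refused whole. A call with a gripper value outside its range is refused whole. The fingers move at their own pace and stop on an object; "squeeze" is the grip in N (left out, the last holds). Time passes only in rows, so rows that do not move let the fingers close. It gives the time, the measured TCP pose, the force, the opening and the grip force at its end, in the units of the state.
- r.read_state(): the state, without advancing time (a new reading comes with each control period).
- r.camera(name): name is "scene" or "top" or "wrist"; returns a dict with "pixels" (400x640x3 uint8, red, green, blue), "camera_matrix" (3x3 intrinsics, pixels), "cam_to_world" (4x4, takes a point from camera to world coordinates); the wrist camera has in their place "hand_eye" (4x4, takes a point from camera to tool coordinates, whose origin is the TCP and whose axes are the flange's). Camera axes: x right, y up, looking along -z (the intrinsics and any distortion apply to the point x, -y, -z); pixel columns grow to the right and rows downward; lengths in m; the calibration is good to about 2 mm. A picture is of the moment at which its call begins: read the wrist's pose just before it. There is no depth.
- r.close_job(): hands the job in; it is judged then, once.
The state is a dict: "time": time; "joint_positions": joint angles; "joint_vel": joint speeds; "joint_torque": joint torques, N m; "ee_pos": TCP position; "eef_rot": TCP orientation; "ft_force": force on the tool from outside, world axes, zero at the start; "torque": the same for the moment, N m; "width": finger opening in m; "grip_force": force on a finger pad.
Only numpy, scipy, OpenCV 4.12 (cv2) and the standard library are available. Lean on these libraries where they do the work, as an engineer would, in place of code of your own. Each camera call takes 0.05 s, during which the arm holds its last target. There are 200 camera calls.

## Working session

There is one attempt and no reset: what is moved stays moved. The work goes in short steps, Python scripts to look and compute and a tool call to move; the robot and the scene stay as the last step left them, time stands still between calls to the robot, and variables do not carry over. Pictures are saved under pics/ and viewed, at most 10 in all, crops included, and the job is handed in when it is done.

Besides the shell and the picture viewer there is one more tool, called after "Emit:" by a JSON object that holds its "name" and its "arguments", one argument or row to a line. play_rows: Moves the arm, as the interface text tells. Shifts and turns lie within -1 to 1; 1 stands for 200 mm of shift or pi rad of turn. Its arguments: {"type":"object","properties":{"claw":{"type":"array"},"delta_pos":{"type":"array"},"delta_rot":{"type":"array"},"squeeze":{"type":"number"}},"required":["claw","delta_pos","delta_rot"]}

```bash
ls; mkdir -p pics
python3 - <<'E'
from bench import r
import cv2,numpy as np,pickle
print(r.read_state(), r.grip_point_offset)
for n in("scene","top"):
    c=r.camera(n); cv2.imwrite(f"pics/{n}0.png",c["pixels"][:,:,::-1]); pickle.dump(c,open(f"{n}.pkl","wb"))
    print(n,c["camera_matrix"],c["cam_to_world"],[k for k in c])
E
```

```text
pics
{'time': 0.0, 'joint_positions': array([-1.17959809,  0.33291174, -0.06469463,  1.46094357,  0.02162061,
        1.34988539, -0.0885278 ]), 'joint_vel': array([-0.00167701, -0.00078417, -0.00046957, -0.0025889 ,  0.00091507,
       -0.00180415, -0.00071083]), 'joint_torque': array([ 1.01404999e-04, -6.23239017e+01,  2.48180033e-02, -3.89910793e+01,
       -6.13106531e-02,  3.96322820e-02,  7.36893162e-05]), 'ee_pos': array([0.25115077, 0.57184983, 0.19142799]), 'eef_rot': array([ 2.05429671e-01,  9.78671612e-01, -7.18183256e-04, -1.05848185e-04]), 'ft_force': array([-0.51336799, -0.54636521, -0.56336414]), 'torque': array([-0.04948575, -0.01088056,  0.00131452]), 'grip_force': 0.0, 'width': 0.08665315661836832} 0.0187
scene [[409.94113508   0.         322.83307718]
 [  0.         409.94113508 189.78686742]
 [  0.           0.           1.        ]] [[-0.48509228 -0.47885683  0.73169776  1.31390949]
 [ 0.87440458 -0.25594981  0.41219696  0.518045  ]
 [-0.01010543  0.83975343  0.54287388  0.64272628]
 [ 0.          0.          0.          1.        ]] ['pixels', 'camera_matrix', 'cam_to_world']
top [[407.86644904   0.         319.7221438 ]
 [  0.         407.86644904 201.77553356]
 [  0.           0.           1.        ]] [[-0.02043387  0.99537422 -0.09387556  0.49919809]
 [-0.99962082 -0.02207354 -0.01646122  0.09748267]
 [-0.01845724  0.0935036   0.99544784  1.16491753]
 [ 0.          0.          0.          1.        ]] ['pixels', 'camera_matrix', 'cam_to_world']
```

View pics/scene0.png

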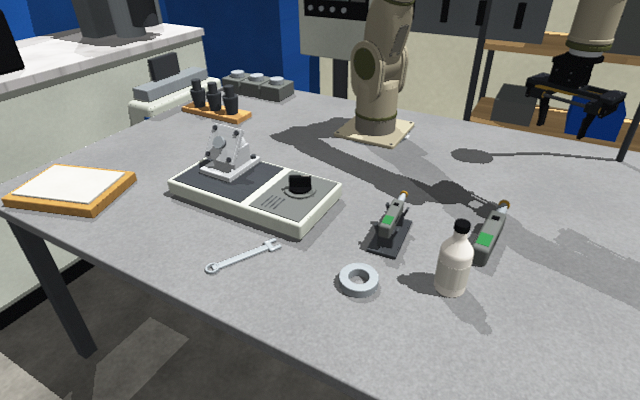

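View pics/top0.png

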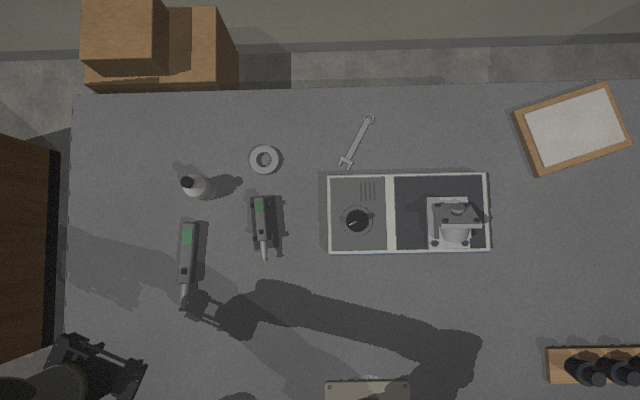

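The scene picture shows the warmer at (255,190), the dial at (300,185), the housing at (228,155), a thermometer in its rest at (392,220) and another beside the bottle at (490,230). In the top picture these are the warmer at (408,212), the dial at (357,221), the plug at about (460,210), the thermometer in its rest at (262,225) and the other thermometer at (188,250).

There are two candidates: top (262,225), the shorter one, lying on the notched rest, and top (188,250), longer and off the rest. The first fits "smaller" and "in its rest". I'll confirm that in one crop.

Run:
```python
import cv2,numpy as np
t=cv2.imread("pics/top0.png");s=cv2.imread("pics/scene0.png")
a=cv2.resize(t[165:325,165:285],None,fx=3,fy=3,interpolation=3)
b=cv2.resize(s[170:290,355:465+50],(440,330),interpolation=3)
c=cv2.resize(s[110:220,160:350],(440,255),interpolation=3)
a=cv2.resize(a,(360,480)); o=np.zeros((590,800,3),np.uint8); o[:480,:360]=a;o[:330,360:]=b;o[335:590,360:]=c
cv2.imwrite("pics/crop1.png",o)
```

```text
(no output)
```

View pics/crop1.png

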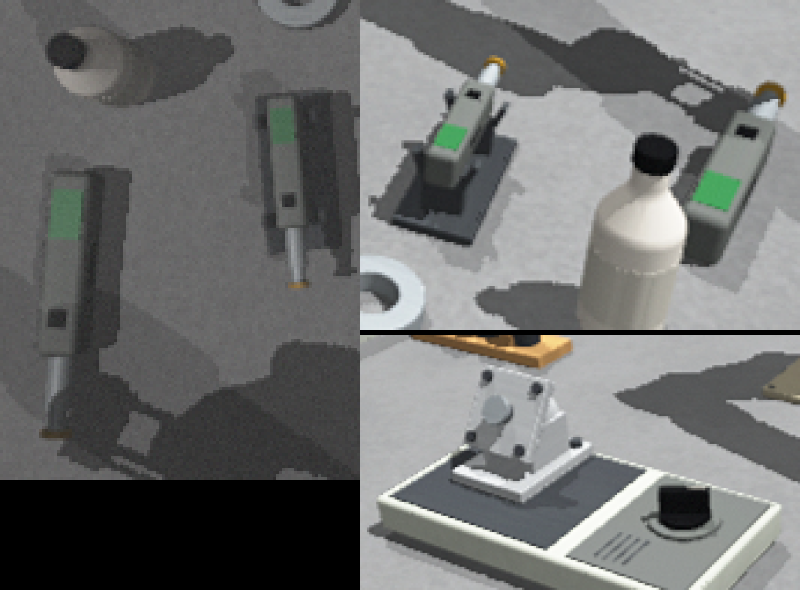

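The crop confirms it: the shorter thermometer lies in the notched rest, with its brass tip towards the robot. The larger one lies on the table beside the bottle.

```bash
cat > h.py <<'E'
import numpy as np,cv2,pickle
from scipy.spatial.transform import Rotation as R
def ray(c,uv,T=None):
    K=c["camera_matrix"];T=c["cam_to_world"] if T is None else T
    d=np.array([(uv[0]-K[0,2])/K[0,0],-(uv[1]-K[1,2])/K[1,1],-1.])
    d=T[:3,:3]@d; return T[:3,3],d/np.linalg.norm(d)
def onz(c,uv,z,T=None):
    o,d=ray(c,uv,T); return o+d*(z-o[2])/d[2]
def proj(c,p,T=None):
    K=c["camera_matrix"];T=c["cam_to_world"] if T is None else T
    q=T[:3,:3].T@(np.asarray(p)-T[:3,3]); return np.array([K[0,2]+K[0,0]*q[0]/-q[2],K[1,2]+K[1,1]*q[1]/q[2]])
def tri(a,b):
    # rays -> midpoint, gap
    (o1,d1),(o2,d2)=a,b
    s=np.linalg.lstsq(np.c_[d1,-d2],o2-o1,rcond=None)[0]
    p,q=o1+s[0]*d1,o2+s[1]*d2; return (p+q)/2,np.linalg.norm(p-q)
def wT(st,c):
    T=np.eye(4);T[:3,:3]=R.from_quat(st["eef_rot"]).as_matrix();T[:3,3]=st["ee_pos"];return T@c["hand_eye"]
def goto(st,pos,Rm):
    """remaining shift in tool axes (m) and rotvec (rad)"""
    Rc=R.from_quat(st["eef_rot"]); return Rc.inv().apply(np.asarray(pos)-st["ee_pos"]),(Rc.inv()*R.from_matrix(Rm)).as_rotvec()
E
python3 - <<'E'
from h import *
np.set_printoptions(precision=4,suppress=True)
from bench import r
t=pickle.load(open("top.pkl","rb"));s=pickle.load(open("scene.pkl","rb"))
im=t["pixels"].astype(int)
def blob(m,box):
    x0,y0,x1,y1=box;mm=np.zeros(m.shape,np.uint8);mm[y0:y1,x0:x1]=m[y0:y1,x0:x1]
    n,l,st,ce=cv2.connectedComponentsWithStats(mm);k=1+np.argmax(st[1:,4]);return ce[k],st[k],l==k
R_,G,B=im[...,0],im[...,1],im[...,2]
c,st,_=blob((G>R_+15)&(G>B+8),(240,180,290,250));print("green",c,st,onz(t,c,.079))
c,st,_=blob((R_>B+35),(250,240,280,275));print("brass",c,st,onz(t,c,.068))
mx=im.max(2)
c,st,_=blob(mx<35,(335,195,385,245));print("dial",c,st,onz(t,c,.08))
b=im.min(2)
m=(b>130)
c,st,l=blob(m,(310,160,510,265));print("warm",c,st)
cs,_=cv2.findContours(l.astype(np.uint8),0,2);box=cv2.boxPoints(cv2.minAreaRect(max(cs,key=len)))
P=np.array([onz(t,q,.055) for q in box]);print(box,P,np.linalg.norm(P-np.roll(P,1,0),axis=1),P.mean(0))
T=r.camera("wrist");print(T["hand_eye"],T["camera_matrix"])
print(r.read_state()["time"])
E
```

```text
green [258.6154 206.3846] [255 201   8  12  91] [0.5928 0.2794 0.079 ]
brass [263.6667 259.5556] [261 259   6   2   9] [0.4509 0.2686 0.068 ]Traceback (most recent call last):
  File "<stdin>", line 13, in <module>
  File "<stdin>", line 8, in blob
    return _wrapfunc(a, 'argmax', axis=axis, out=out, **kwds)
    return bound(*args, **kwds)
ValueError: attempt to get argmax of an empty sequence
```

Run:
```python
from h import *
np.set_printoptions(precision=4,suppress=True)
from bench import r
t=pickle.load(open("top.pkl","rb"))
im=t["pixels"].astype(int);mx=im.max(2);b=im.min(2)
print(mx[205:240:3,340:376:3]);print(b[165:260:6,322:336]); print(b[200,320:500:5])
T=r.camera("wrist");print(T["hand_eye"],T["camera_matrix"])
```

```text
[[ 99  93  99  99  85  86  84  94  94  95  98 100]
 [ 98  97  94  96  97  98  99  96  96  94  96  96]
 [ 96  89  97  89  57  51  47  52  97  96  93  97]
 [ 97  94  89  45  50  43  46  48  42  62  67  68]
 [ 89  88  69  45  50  44  45  52  50  48  61  89]
 [ 95  88  57  48  46  45  52  47  43  51  96  93]
 [ 92  94  62  44 131  54  46  56  49  46  99  88]
 [100  97 101  41  50  46  49  48  49  84 101  98]
 [ 93  96 100  93  50  50  49  48  82  98  90  98]
 [ 99  97  90 100 104  91  93  95  96  85  99  95]
 [100 100 102  95  95  98  98  93  94  98  96 101]
 [ 99  96  98  95  95  93  94  97 100  97  98  99]]
[[100 104 103 107 103 104 105 109 107 107 104 104 104 107]
 [ 97  95  92  91  95  95  96  94  90  91  97  93  96  94]
 [ 95  94  95  90  98 135 149 137 140 143 142 132 131 141]
 [ 93  93  94  93  95 135 151 134 102  95  96  96  96  97]
 [ 93  96  95  89  89 138 150 152 115  95  93  94  96  95]
 [ 92  93  94  90  85 134 143 148 120  96  97  97  97  94]
 [ 94  92  90  84  84 129 143 150 119  98  95  97  98  95]
 [ 92  93  91  91  89 123 142 145 120  96  96  96  97  97]
 [ 92  94  90  95  92 120 142 139 127 104  97  94  96  99]
 [ 89  90  94  91  89 107 137 148 129  99  92  95  97  99]
 [ 92  93  94  93  91  95 135 147 136 105  95  97  97  93]
 [ 94  92  91  89  92  88 127 148 150 108  96  95  97  98]
 [ 92  89  92  96  96  87 135 147 151 115  97  98  96 101]
 [ 94  95  94  89  89  87 129 148 153 107  95  94  98  94]
 [102  92  89  93  94  85 130 149 155 126  99  93  99  93]
 [105 104 105 104 104 105 102 101  80  76  71  75  86  81]]
[ 91  92 124  97  95  96  97  96  84  79  87  91  94 121 152  77  69  67
  74  65  59  68 126 127 131 131 136 129 130 143  67  65  68 148  62 103]
[[-0.0004  0.9663  0.2574  0.0706]
 [ 1.      0.0006 -0.0006  0.0004]
 [-0.0007  0.2574 -0.9663 -0.1929]
 [ 0.      0.      0.      1.    ]] [[337.5537   0.     319.9309]
 [  0.     337.5537 201.5421]
 [  0.       0.       1.    ]]
```

Run:
```python
from h import *
np.set_printoptions(precision=4,suppress=True)
t=pickle.load(open("top.pkl","rb"))
im=t["pixels"].astype(int);mx=im.max(2);b=im.min(2)
m=np.zeros(b.shape,np.uint8);m[160:265,310:510]=(b>118)[160:265,310:510]
n,l,st,ce=cv2.connectedComponentsWithStats(m);k=1+np.argmax(st[1:,4])
cs,_=cv2.findContours((l==k).astype(np.uint8),0,2);box=cv2.boxPoints(cv2.minAreaRect(max(cs,key=len)))
P=np.array([onz(t,q,.055) for q in box]);print(box,P,np.linalg.norm(P-np.roll(P,1,0),axis=1),P.mean(0))
m=np.zeros(b.shape,np.uint8);m[195:245,335:385]=(mx<75)[195:245,335:385]
n,l,st,ce=cv2.connectedComponentsWithStats(m);k=1+np.argmax(st[1:,4]);print("dial",ce[k],st[k],onz(t,ce[k],.075))
w=np.argwhere((l*0+(mx>110))[205:240,340:376]);print(w[:,::-1]+[340,205])
ax=P[np.argsort(P[:,1])]; print(ax)
print(cv2.resize(m,None)if 0 else "")
```

```text
[[326.1994 174.7714]
 [487.6831 171.4758]
 [489.2997 250.6877]
 [327.8159 253.9833]] [[ 0.678   0.0965  0.055 ]
 [ 0.6768 -0.3447  0.055 ]
 [ 0.462  -0.3364  0.055 ]
 [ 0.4618  0.0969  0.055 ]] [0.2162 0.4412 0.215  0.4333] [ 0.5697 -0.1219  0.055 ]
dial [358.2065 219.7448] [346 209  29  23 431] [0.5515 0.0138 0.075 ]
[[354 222]
 [351 223]
 [352 223]
 [349 224]
 [350 224]
 [351 224]]
[[ 0.6768 -0.3447  0.055 ]
 [ 0.462  -0.3364  0.055 ]
 [ 0.678   0.0965  0.055 ]
 [ 0.4618  0.0969  0.055 ]]
```

Emit:
{"name": "play_rows", "arguments": {
  "claw": [0,0,0,0,0,0,0,0],
  "delta_pos": [
    [0,0,-0.2],
    [0,0,-0.2],
    [0,0,-0.2],
    [-0.178,-0.138,0],
    [-0.178,-0.138,0],
    [-0.178,-0.138,0],
    [-0.178,-0.138,0],
    [-0.178,-0.138,0]
  ],
  "delta_rot": [
    [0,0,0],
    [0,0,0],
    [0,0,0],
    [0,0,0],
    [0,0,0],
    [0,0,0],
    [0,0,0],
    [0,0,0]
  ]
}}

```text
time: 0.95
ee_pos: [0.3593, 0.3725, 0.3121]
eef_rot: [0.205, 0.979, 0.0, -0.0]
ft_force: [1.3, 0.4, 0.4]
width: 0.0872
grip_force: 0.0
```

Emit:
{"name": "play_rows", "arguments": {
  "claw": [0,0,0,0,0,0,0,0],
  "delta_pos": [
    [-0.178,-0.138,0],
    [-0.178,-0.138,0],
    [-0.178,-0.138,0],
    [-0.178,-0.138,0],
    [-0.178,-0.138,0],
    [-0.178,-0.138,0],
    [-0.178,-0.138,0],
    [-0.178,-0.138,0]
  ],
  "delta_rot": [
    [0,0,0],
    [0,0,0],
    [0,0,0],
    [0,0,0],
    [0,0,0],
    [0,0,0],
    [0,0,0],
    [0,0,0]
  ]
}}

```text
time: 1.75
ee_pos: [0.5312, 0.0559, 0.3122]
eef_rot: [0.205, 0.979, 0.0, 0.0]
ft_force: [1.6, 0.4, 0.1]
width: 0.0871
grip_force: 0.0
```

Emit:
{"name": "play_rows", "arguments": {
  "claw": [0,0,0,0,0,0,0],
  "delta_pos": [
    [-0.178,-0.138,0],
    [0,0,0],
    [0,0,0],
    [0,0,0],
    [0,0,0],
    [0,0,0],
    [0,0,0]
  ],
  "delta_rot": [
    [0,0,0],
    [0,0,0.0467],
    [0,0,0.0467],
    [0,0,0.0467],
    [0,0,0.0467],
    [0,0,0.0467],
    [0,0,0]
  ]
}}

```text
time: 2.45
ee_pos: [0.5521, 0.0181, 0.312]
eef_rot: [0.544, 0.839, -0.0, -0.0]
ft_force: [0.2, 1.2, 0.1]
width: 0.0871
grip_force: 0.0
```

Run:
```python
from h import *
from bench import r
np.set_printoptions(precision=4,suppress=True)
st=r.read_state();c=r.camera("wrist");pickle.dump((st,c),open("w1.pkl","wb"));cv2.imwrite("pics/w1.png",c["pixels"][:,:,::-1])
print(st); print(R.from_quat(st["eef_rot"]).as_matrix())
```

```text
{'time': 2.45, 'joint_positions': array([-0.5669,  0.1327,  0.5113,  1.4757, -0.0649,  1.5504,  0.363 ]), 'joint_vel': array([ 0.0053,  0.0001, -0.0088, -0.0024,  0.0027,  0.0016,  0.1812]), 'joint_torque': array([ -0.1153, -43.0211,   3.08  , -39.8905,  -0.0692,   0.0549,
        -2.8563]), 'ee_pos': array([0.5521, 0.0181, 0.312 ]), 'eef_rot': array([ 0.5437,  0.8392, -0.0001, -0.0002]), 'ft_force': array([0.1869, 1.186 , 0.0581]), 'torque': array([-0.0713,  0.0541,  0.0029]), 'grip_force': 0.0, 'width': 0.08705258761530937}
[[-0.4087  0.9127 -0.0004]
 [ 0.9127  0.4087  0.    ]
 [ 0.0002 -0.0004 -1.    ]]
```

View pics/w1.png

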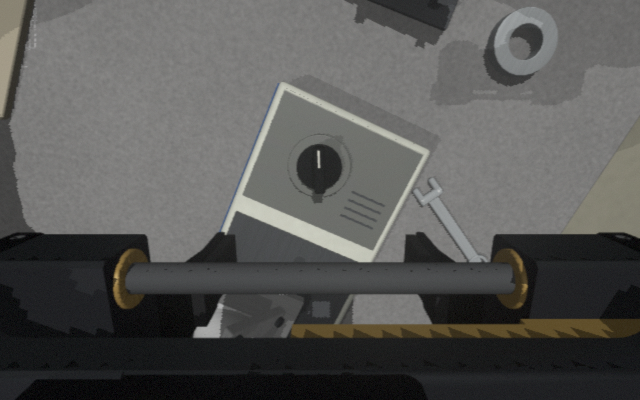

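The wrist picture shows the dial at about (319,165) with its white pointer running vertically from (318,152) to (319,167), so the bar lies along tool x. The warmer's left corners are at (281,84) and (428,152). Next I'll get the bar height from the scene view.

Run:
```python
from h import *
np.set_printoptions(precision=4,suppress=True)
s=pickle.load(open("scene.pkl","rb"));st,c=pickle.load(open("w1.pkl","rb"));T=wT(st,c)
im=s["pixels"].astype(int).max(2)
m=np.zeros(im.shape,np.uint8);m[165:205,280:325]=(im<50)[165:205,280:325]
n,l,sa,ce=cv2.connectedComponentsWithStats(m);k=1+np.argmax(sa[1:,4]);print("scene blob",sa[k],ce[k])
ys,xs=np.where(l==k);
for y in range(ys.min(),ys.max()+1,2):print(y,xs[ys==y].min(),xs[ys==y].max())
g=cv2.cvtColor(c["pixels"],cv2.COLOR_RGB2GRAY)
m=np.zeros(g.shape,np.uint8);m[120:215,270:370]=(g<60)[120:215,270:370]
n,l,sa,ce=cv2.connectedComponentsWithStats(m);k=1+np.argmax(sa[1:,4]);print("wrist blob",sa[k],ce[k])
w=np.argwhere(g[140:180,305:335]>110)[:,::-1]+[305,140];print("ptr",w.min(0),w.max(0),w.mean(0)); 
f=cv2.fitLine(w.astype(np.float32),cv2.DIST_L2,0,.01,.01).ravel();print("ptr line",f)
for z in(.06,.07,.085,.095): print(z,onz(c,ce[k],z,T),proj(c,[.55,.018,z],T))
# warmer edges in wrist: long-left edges
print([onz(c,p,.055,T) for p in[(281,84),(428,152)]])
b=np.array([-.4087,.9127])
for z in(.085,.09,.095,.10):
  for o in([.55,.018],):
    n_=np.array([b[1],-b[0]]);print(z,[proj(s,[*(np.array(o)+b*i*.0285+n_*j*.007),z]).round(1) for i in(-1,1) for j in(-1,1)])
```

```text
scene blob [289 176  22  18 356] [299.3736 184.3118]
176 290 300
178 289 310
180 289 310
182 290 310
184 290 310
186 289 310
188 289 310
190 289 309
192 292 306
wrist blob [ 297  144   45   50 1572] [318.9351 167.8613]
ptr [305 140] [323 167] [313.7857 147.8393]
ptr line [  0.3979   0.9174 313.7857 147.8393]
0.06 [0.5516 0.0166 0.06  ] [318.2413 166.3993]
0.07 [0.551  0.0181 0.07  ] [318.2086 167.6009]
0.085 [0.55   0.0203 0.085 ] [318.1566 169.5059]
0.095 [0.5494 0.0218 0.095 ] [318.1199 170.85  ]
[array([0.4648, 0.0937, 0.055 ]), array([0.6755, 0.0943, 0.055 ])]
0.085 [array([289. , 178.2]), array([288.2, 181. ]), array([310.6, 179. ]), array([310. , 181.8])]
0.09 [array([288.9, 176.6]), array([288. , 179.4]), array([310.5, 177.4]), array([309.9, 180.2])]
0.095 [array([288.8, 175. ]), array([287.9, 177.7]), array([310.5, 175.7]), array([309.9, 178.5])]
0.1 [array([288.7, 173.3]), array([287.8, 176.1]), array([310.4, 174.1]), array([309.8, 176.9])]
```

Emit:
{"name": "play_rows", "arguments": {
  "claw": [0,0,0,0,0,0,0,0.6],
  "delta_pos": [
    [0.003,-0.008,0.235],
    [0,0,0.235],
    [0,0,0.235],
    [0,0,0.235],
    [0,0,0.2],
    [0,0,0.085],
    [0,0,0],
    [0,0,0]
  ],
  "delta_rot": [
    [0,0,0],
    [0,0,0],
    [0,0,0],
    [0,0,0],
    [0,0,0],
    [0,0,0],
    [0,0,0],
    [0,0,0]
  ],
  "squeeze": 20
}}

```text
time: 3.3
ee_pos: [0.551, 0.0179, 0.0679]
eef_rot: [0.542, 0.841, 0.0, 0.0]
ft_force: [0.3, 0.6, 0.0]
width: 0.0841
grip_force: 0.0
```

Emit:
{"name": "play_rows", "arguments": {
  "claw": [1,1,1,1,1,1],
  "delta_pos": [
    [0,0,0],
    [0,0,0],
    [0,0,0],
    [0,0,0],
    [0,0,0],
    [0,0,0]
  ],
  "delta_rot": [
    [0,0,0],
    [0,0,0],
    [0,0,0],
    [0,0,0],
    [0,0,0],
    [0,0,0]
  ]
}}

```text
time: 3.9
ee_pos: [0.5506, 0.018, 0.0673]
eef_rot: [0.543, 0.84, 0.0, 0.0]
ft_force: [-0.2, -0.1, -0.0]
width: 0.0387
grip_force: 0.0
```

Run:
```python
from bench import r
s=r.read_state()
for k in("time","ee_pos","eef_rot","ft_force","torque","width","grip_force","joint_positions"):print(k,s[k])
```

```text
time 3.9
ee_pos [0.55059994 0.01800653 0.06731956]
eef_rot [5.42675266e-01 8.39942586e-01 8.40506568e-05 2.44808455e-05]
ft_force [-0.17056699 -0.13401421 -0.0031943 ]
torque [-0.10286854  0.02240205  0.03333515]
width 0.03869713425170419
grip_force 0.0
joint_positions [-0.53059156  0.29262402  0.48358538  1.83038006 -0.15487035  1.05559168
  0.43564563]
```

Emit:
{"name": "play_rows", "arguments": {
  "claw": [1,1,1,1,1,1,1,1],
  "delta_pos": [
    [0,0,0],
    [0,0,0],
    [0,0,0],
    [0,0,0],
    [0,0,0],
    [0,0,0],
    [0,0,0],
    [0,0,0]
  ],
  "delta_rot": [
    [0,0,0],
    [0,0,0],
    [0,0,0],
    [0,0,0],
    [0,0,0],
    [0,0,-0.02],
    [0,0,-0.03],
    [0,0,-0.03]
  ]
}}

```text
time: 4.7
ee_pos: [0.5506, 0.018, 0.0672]
eef_rot: [0.432, 0.902, 0.0, -0.0]
ft_force: [0.3, 0.3, -0.0]
width: 0.0128
grip_force: 20.0
```

Emit:
{"name": "play_rows", "arguments": {
  "claw": [1,1,1,1,1,1,1,1],
  "delta_pos": [
    [0,0,0],
    [0,0,0],
    [0,0,0],
    [0,0,0],
    [0,0,0],
    [0,0,0],
    [0,0,0],
    [0,0,0]
  ],
  "delta_rot": [
    [0,0,-0.03],
    [0,0,-0.03],
    [0,0,-0.03],
    [0,0,-0.03],
    [0,0,-0.02],
    [0,0,-0.01],
    [0,0,0],
    [0,0,0]
  ]
}}

```text
time: 5.5
ee_pos: [0.5505, 0.0179, 0.0672]
eef_rot: [0.211, 0.977, 0.0, -0.0]
ft_force: [-0.1, -0.1, -0.4]
width: 0.0132
grip_force: 20.0
```

Run:
```python
from bench import r
from h import R
s=r.read_state()
for k in("time","ee_pos","ft_force","torque","width","grip_force","joint_positions"):print(k,s[k])
print(R.from_quat(s["eef_rot"]).as_matrix().round(4))
```

```text
time 5.5
ee_pos [0.55052906 0.01793594 0.06720326]
ft_force [-0.11770859 -0.080321   -0.37202583]
torque [ 0.05549398 -0.05545316 -0.08203723]
width 0.013189912540112423
grip_force 19.974828958511353
joint_positions [-0.43913449  0.28315556  0.37548043  1.82586644 -0.11819983  1.05442783
  1.12601908]
[[-9.106e-01  4.133e-01 -1.000e-04]
 [ 4.133e-01  9.106e-01  1.000e-04]
 [ 1.000e-04  1.000e-04 -1.000e+00]]
```

Emit:
{"name": "play_rows", "arguments": {
  "claw": [1,1,1,1,1],
  "delta_pos": [
    [0,0,0],
    [0,0,0],
    [0,0,0],
    [0,0,0],
    [0,0,0]
  ],
  "delta_rot": [
    [0,0,-0.015],
    [0,0,-0.015],
    [0,0,-0.015],
    [0,0,-0.015],
    [0,0,0]
  ]
}}

```text
time: 6.0
ee_pos: [0.5505, 0.018, 0.0672]
eef_rot: [0.118, 0.993, 0.0, -0.0]
ft_force: [0.0, 0.2, -0.0]
width: 0.013
grip_force: 20.0
```

```bash
cat >> h.py <<'E'
def show():
    from bench import r
    np.set_printoptions(precision=4,suppress=True)
    s=r.read_state(); M=R.from_quat(s["eef_rot"]).as_matrix()
    print("t",s["time"],"pos",s["ee_pos"],"yawx",np.arctan2(M[1,0],M[0,0]),"F",s["ft_force"],"Tq",s["torque"],"w",s["width"],s["grip_force"],"q",s["joint_positions"])
    return s
E
python3 -c "from h import *;show()"
```

```text
t 6.0 pos [0.5505 0.018  0.0672] yawx 2.905179910477968 F [ 0.0321  0.1686 -0.0301] Tq [ 0.0176 -0.0477 -0.0163] w 0.012985852115410028 19.976721704006195 q [-0.416   0.2813  0.3483  1.8246 -0.1093  1.0544  1.3081]
```

Emit:
{"name": "play_rows", "arguments": {
  "claw": [1,1,1,1,1],
  "delta_pos": [
    [0,0,0],
    [0,0,0],
    [0,0,0],
    [0,0,0],
    [0,0,0]
  ],
  "delta_rot": [
    [0,0,-0.015],
    [0,0,-0.015],
    [0,0,-0.015],
    [0,0,-0.015],
    [0,0,0]
  ]
}}

```text
time: 6.5
ee_pos: [0.5505, 0.0179, 0.0672]
eef_rot: [0.024, 1.0, 0.0, -0.0]
ft_force: [-0.0, -0.8, -0.3]
width: 0.0129
grip_force: 20.0
```

```bash
python3 -c "from h import *;show()"
```

```text
t 6.5 pos [0.5505 0.0179 0.0672] yawx 3.0926635375900666 F [-0.0335 -0.7734 -0.3137] Tq [-0.0378  0.0271 -0.0652] w 0.012922478279768983 19.977855384349823 q [-0.3932  0.2797  0.3217  1.8234 -0.1006  1.0543  1.4884]
```

Emit:
{"name": "play_rows", "arguments": {
  "claw": [1,1,1,1,1],
  "delta_pos": [
    [0,0,0],
    [0,0,0],
    [0,0,0],
    [0,0,0],
    [0,0,0]
  ],
  "delta_rot": [
    [0,0,-0.012],
    [0,0,-0.012],
    [0,0,-0.012],
    [0,0,-0.012],
    [0,0,0]
  ]
}}

```text
time: 7.0
ee_pos: [0.5508, 0.0179, 0.0672]
eef_rot: [-0.05, 0.999, 0.0, 0.0]
ft_force: [1.0, 0.5, -1.5]
width: 0.0132
grip_force: 21.4
```

```bash
python3 -c "from h import *;show()"
```

```text
t 7.0 pos [0.5508 0.0179 0.0672] yawx -3.040973590623436 F [ 0.9671  0.458  -1.5298] Tq [ 0.0547 -0.2665 -0.3869] w 0.013196538485565573 21.375102472957224 q [-0.3752  0.2787  0.3007  1.8224 -0.094   1.0538  1.6326]
```

Emit:
{"name": "play_rows", "arguments": {
  "claw": [1,1,1,1],
  "delta_pos": [
    [0,0,0],
    [0,0,0],
    [0,0,0],
    [0,0,0]
  ],
  "delta_rot": [
    [0,0,-0.01],
    [0,0,-0.01],
    [0,0,0],
    [0,0,0]
  ]
}}

```text
time: 7.4
ee_pos: [0.5504, 0.0179, 0.0672]
eef_rot: [-0.081, 0.997, 0.0, -0.0]
ft_force: [-0.7, -0.1, -1.4]
width: 0.0136
grip_force: 21.9
```

```bash
python3 -c "from h import *;show()"
```

```text
t 7.4 pos [0.5504 0.0179 0.0672] yawx -2.978522388472795 F [-0.6919 -0.0879 -1.3502] Tq [ 0.0401  0.1334 -0.442 ] w 0.013645844546609168 21.899426048621535 q [-0.3679  0.2782  0.2921  1.8222 -0.0912  1.0545  1.6926]
```

Emit:
{"name": "play_rows", "arguments": {
  "claw": [0,0,0,0,0,0,0,0],
  "delta_pos": [
    [0,0,0],
    [0,0,0],
    [0,0,0],
    [0,0,-0.05],
    [0,0,-0.23],
    [0,0,-0.23],
    [0,0,-0.23],
    [0,0,-0.23]
  ],
  "delta_rot": [
    [0,0,0],
    [0,0,0],
    [0,0,0],
    [0,0,0],
    [0,0,0],
    [0,0,0],
    [0,0,0],
    [0,0,0]
  ]
}}

```text
time: 8.2
ee_pos: [0.5503, 0.0178, 0.2642]
eef_rot: [-0.083, 0.997, 0.0, 0.001]
ft_force: [1.8, 0.0, -0.4]
width: 0.0699
grip_force: 0.0
```

Emit:
{"name": "play_rows", "arguments": {
  "claw": [0,0,0],
  "delta_pos": [
    [0,0,-0.23],
    [0,0,0],
    [0,0,0]
  ],
  "delta_rot": [
    [0,0,0],
    [0,0,0.028],
    [0,0,0]
  ]
}}

```text
time: 8.5
ee_pos: [0.551, 0.0179, 0.3091]
eef_rot: [-0.038, 0.999, 0.0, 0.001]
ft_force: [0.4, 0.6, -0.5]
width: 0.0857
grip_force: 0.0
```

Run:
```python
from h import *
from bench import r
st=show();c=r.camera("wrist");pickle.dump((st,c),open("w2.pkl","wb"));cv2.imwrite("pics/w2.png",c["pixels"][:,:,::-1])
```

```text
t 8.5 pos [0.551  0.0179 0.3091] yawx -3.0654775607629117 F [ 0.3734  0.6385 -0.4941] Tq [ 0.0796  0.0071 -0.0363] w 0.08568880260763853 0.0 q [-0.3988  0.1243  0.3185  1.4792 -0.0393  1.5414  1.5653]
```

Emit:
{"name": "play_rows", "arguments": {
  "claw": [0,0,0,0,0,0,0,0],
  "delta_pos": [
    [-0.035,0.212,0],
    [-0.035,0.212,0],
    [-0.035,0.212,0],
    [-0.035,0.212,0],
    [-0.035,0.212,0],
    [-0.035,0.212,0],
    [0,0,0],
    [0,0,0]
  ],
  "delta_rot": [
    [0,0,0],
    [0,0,0],
    [0,0,0],
    [0,0,0],
    [0,0,0],
    [0,0,0],
    [0,0,0],
    [0,0,0]
  ]
}}

```text
time: 9.35
ee_pos: [0.5719, 0.2756, 0.3055]
eef_rot: [-0.041, 0.999, -0.001, -0.001]
ft_force: [-0.4, 0.1, 0.2]
width: 0.0868
grip_force: 0.0
```

Run:
```python
from h import *
from bench import r
st=show();c=r.camera("wrist");pickle.dump((st,c),open("w3.pkl","wb"))
a=pickle.load(open("w2.pkl","rb"))[1]["pixels"]
cv2.imwrite("pics/w23.png",cv2.resize(np.hstack([a[60:400,150:490],c["pixels"][60:400,150:490]]),(800,400))[:,:,::-1])
```

```text
t 9.35 pos [0.5719 0.2756 0.3055] yawx -3.0599505057814533 F [-0.4249  0.1046  0.1987] Tq [-0.0319  0.0221 -0.0032] w 0.08684848537839025 0.0 q [-0.648   0.3268  0.1739  1.2419 -0.0552  1.5806  1.1689]
```

View pics/w23.png

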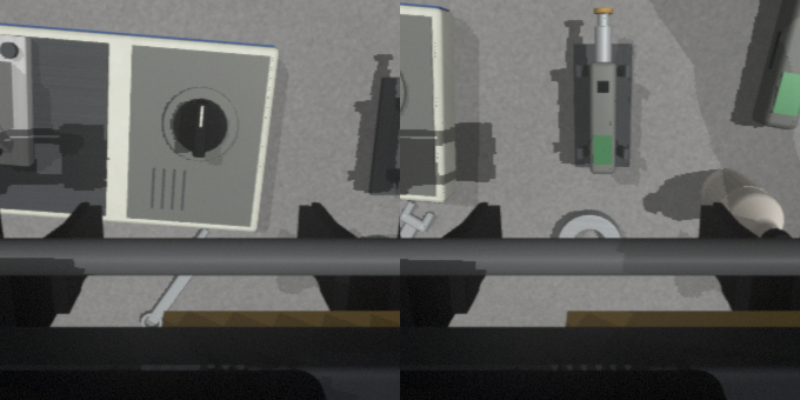

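Left half (the dial): the pointer has turned about 1.2 rad anticlockwise and now lies at (201,115) in this view, at the stop. Right half: the thermometer lies in the rest with its screen at (602,152), band at (603,87) and brass tip at (603,11). The bottle is at lower right (750,210).

Run:
```python
from h import *
np.set_printoptions(precision=4,suppress=True)
st,c=pickle.load(open("w3.pkl","rb"));T=wT(st,c)
im=c["pixels"].astype(int);r_,g,b=im[...,0],im[...,1],im[...,2]
def blob(m,x0,y0,x1,y1):
    q=np.zeros(m.shape,np.uint8);q[y0:y1,x0:x1]=m[y0:y1,x0:x1]
    n,l,s,ce=cv2.connectedComponentsWithStats(q);k=1+np.argmax(s[1:,4]);return ce[k],s[k]
G,s1=blob((g>r_+25)&(g>b+15),280,150,370,240)
Br,s2=blob((r_>b+40),300,50,350,85)
Bd,s3=blob(im.max(2)<45,312,120,332,145)
print(G,s1,Br,s2,Bd,s3)
pg,pb,pd=onz(c,G,.079,T),onz(c,Br,.064,T),onz(c,Bd,.079,T);print(pg,pd,pb)
v=pd-pg;print("yaw screen-band",np.arctan2(v[1],v[0]));v=pb-pg;print("yaw screen-tip",np.arctan2(v[1],v[0]))
# grip outline: brightness along rows
for y in(150,165,180):print(y,im[y,305:340].sum(1)//3)
x=int(G[0]);print([ (y,im[y,x-3:x+4].sum()//21) for y in range(98,125,2)],[ (y,im[y,x-3:x+4].sum()//21) for y in range(196,216,2)])
```

```text
[321.5377 187.    ] [314 175  16  25 398] [323.      68.2388] [316  66  15   5  67] [322. 132.] [322 132   1   1   1]
[0.5934 0.2798 0.079 ] [0.5251 0.2747 0.079 ] [0.4506 0.2698 0.064 ]
yaw screen-band -3.067359893585437
yaw screen-tip -3.0718195649388256
150 [ 56  55  55  56  55  57  67  82 100 111 118 120 123 122 123 122 121 125
 125 126 126 126 130 130 129 127 122 110  89  77  79  79  77  76  76]
165 [ 54  54  55  55  55  57  64  83  97 109 116 120 121 120 120 121 120 122
 123 125 124 126 123 104 109 121 118 103  86  78  77  76  80  79  76]
180 [ 56  57  58  56  51  48  57  74  90 103 100 101 101 100 101 100 102 100
 102 102 101 103 102 104 103 111 114 103  72  57  71  75  76  78  77]
[(98, np.int64(171)), (100, np.int64(172)), (102, np.int64(171)), (104, np.int64(172)), (106, np.int64(172)), (108, np.int64(171)), (110, np.int64(171)), (112, np.int64(144)), (114, np.int64(108)), (116, np.int64(123)), (118, np.int64(127)), (120, np.int64(128)), (122, np.int64(127)), (124, np.int64(127))] [(196, np.int64(101)), (198, np.int64(101)), (200, np.int64(118)), (202, np.int64(119)), (204, np.int64(119)), (206, np.int64(101)), (208, np.int64(130)), (210, np.int64(136)), (212, np.int64(135)), (214, np.int64(136))]
```

Emit:
{"name": "play_rows", "arguments": {
  "claw": [0,0,0,0,0,0,0,0],
  "delta_pos": [
    [0.054,0.0125,0.2],
    [0,0,0.235],
    [0,0,0.235],
    [0,0,0.235],
    [0,0,0.235],
    [0,0,0.12],
    [0,0,0.05],
    [0,0,0]
  ],
  "delta_rot": [
    [0,0,0.0025],
    [0,0,0],
    [0,0,0],
    [0,0,0],
    [0,0,0],
    [0,0,0],
    [0,0,0],
    [0,0,0]
  ]
}}

```text
time: 10.2
ee_pos: [0.5615, 0.275, 0.0446]
eef_rot: [-0.034, 0.999, -0.001, -0.001]
ft_force: [0.7, 0.7, 0.7]
width: 0.0866
grip_force: 0.0
```

```bash
python3 -c "from h import *;show()"
```

```text
t 10.2 pos [0.5615 0.275  0.0446] yawx -3.0725983607331346 F [0.6738 0.683  0.7374] Tq [ 0.003   0.0057 -0.036 ] w 0.08662840232483293 0.0 q [-0.6426  0.4497  0.1454  1.6308 -0.0714  1.068   1.1628]
```

Emit:
{"name": "play_rows", "arguments": {
  "claw": [0,1,1,1,1,1,1,1],
  "delta_pos": [
    [0,0.011,0.006],
    [0,0,0],
    [0,0,0],
    [0,0,0],
    [0,0,0],
    [0,0,0],
    [0,0,0],
    [0,0,0]
  ],
  "delta_rot": [
    [0,0,0],
    [0,0,0],
    [0,0,0],
    [0,0,0],
    [0,0,0],
    [0,0,0],
    [0,0,0],
    [0,0,0]
  ],
  "squeeze": 40
}}

```text
time: 11.0
ee_pos: [0.5615, 0.2787, 0.044]
eef_rot: [-0.035, 0.999, 0.0, -0.0]
ft_force: [-0.1, -0.6, 0.2]
width: 0.0386
grip_force: 0.0
```

Emit:
{"name": "play_rows", "arguments": {
  "claw": [1,1,1,1],
  "delta_pos": [
    [0,0,0],
    [0,0,0],
    [0,0,0],
    [0,0,0]
  ],
  "delta_rot": [
    [0,0,0],
    [0,0,0],
    [0,0,0],
    [0,0,0]
  ]
}}

```text
time: 11.4
ee_pos: [0.5616, 0.2786, 0.044]
eef_rot: [-0.035, 0.999, -0.0, 0.0]
ft_force: [1.2, -1.4, 1.0]
width: 0.0271
grip_force: 40.0
```

```bash
python3 -c "from h import *;s=show();pickle.dump(s,open('grasp.pkl','wb'));print(s['eef_rot'])"
```

```text
t 11.4 pos [0.5616 0.2786 0.044 ] yawx -3.0717050425933543 F [ 1.2022 -1.3731  0.9975] Tq [-0.1133 -0.0165  0.0355] w 0.02713376844661751 39.97714877128601 q [-0.646   0.4524  0.144   1.6282 -0.0716  1.0661  1.159 ]
[-0.0349  0.9994 -0.      0.    ]
```

Emit:
{"name": "play_rows", "arguments": {
  "claw": [1,1,1,1,1,1,1,1],
  "delta_pos": [
    [0,0,-0.05],
    [0,0,-0.2],
    [0,0,-0.23],
    [0,0,-0.23],
    [0,0,-0.23],
    [0,0,-0.23],
    [0,0,-0.23],
    [0,0,0]
  ],
  "delta_rot": [
    [0,0,0],
    [0,0,0],
    [0,0,0],
    [0,0,0],
    [0,0,0],
    [0,0,0],
    [0,0,0],
    [0,0,0]
  ]
}}

```text
time: 12.2
ee_pos: [0.5632, 0.2796, 0.332]
eef_rot: [-0.035, 0.999, 0.003, 0.005]
ft_force: [1.1, -2.1, -3.4]
width: 0.0269
grip_force: 40.0
```

Emit:
{"name": "play_rows", "arguments": {
  "claw": [1,1,1,1,1,1,1,1],
  "delta_pos": [
    [-0.056,-0.215,0],
    [-0.056,-0.215,0],
    [-0.056,-0.215,0],
    [-0.056,-0.215,0],
    [-0.056,-0.215,0],
    [-0.056,-0.215,0],
    [-0.056,-0.215,0],
    [-0.056,-0.215,0]
  ],
  "delta_rot": [
    [0,0,0],
    [0,0,0],
    [0,0,0],
    [0,0,0],
    [0,0,0],
    [0,0,0],
    [0,0,0],
    [0,0,0]
  ]
}}

```text
time: 13.0
ee_pos: [0.6751, -0.0597, 0.3242]
eef_rot: [-0.035, 0.999, 0.0, 0.0]
ft_force: [0.7, 0.1, -2.0]
width: 0.0271
grip_force: 40.0
```

Emit:
{"name": "play_rows", "arguments": {
  "claw": [1,1,1,1],
  "delta_pos": [
    [-0.056,-0.215,0],
    [0,0,0],
    [0,0,0],
    [0,0,0]
  ],
  "delta_rot": [
    [0,0,0],
    [0,0,0],
    [0,0,0],
    [0,0,0]
  ]
}}

```text
time: 13.4
ee_pos: [0.6891, -0.099, 0.324]
eef_rot: [-0.036, 0.999, 0.001, -0.0]
ft_force: [0.2, 0.7, -1.4]
width: 0.0273
grip_force: 40.0
```

Run:
```python
from h import *
from bench import r
st=show();c=r.camera("wrist");pickle.dump((st,c),open("v1.pkl","wb"))
```

```text
t 13.4 pos [ 0.6891 -0.099   0.324 ] yawx -3.070211976763935 F [ 0.191   0.7356 -1.3961] Tq [ 0.1466 -0.0078  0.0656] w 0.02725367785054541 39.96396839618683 q [-0.1306  0.4919  0.356   1.0044 -0.1672  1.6706  1.8116]
```

Emit:
{"name": "play_rows", "arguments": {
  "claw": [1,1,1,1,1,1,1],
  "delta_pos": [
    [0.014,-0.2,0],
    [0.014,-0.2,0],
    [0.014,-0.2,0],
    [0.014,-0.2,0],
    [0.014,-0.2,0],
    [0,0,0],
    [0,0,0]
  ],
  "delta_rot": [
    [0,0,0],
    [0,0,0],
    [0,0,0],
    [0,0,0],
    [0,0,0],
    [0,0,0],
    [0,0,0]
  ]
}}

```text
time: 14.15
ee_pos: [0.6892, -0.3006, 0.3238]
eef_rot: [-0.035, 0.999, 0.0, -0.0]
ft_force: [-0.1, 0.5, -0.5]
width: 0.027
grip_force: 40.0
```

Run:
```python
from h import *
from bench import r
st=show();c=r.camera("wrist");pickle.dump((st,c),open("v2.pkl","wb"))
a=pickle.load(open("v1.pkl","rb"))[1]["pixels"]
cv2.imwrite("pics/v12.png",cv2.resize(np.vstack([a[:240],c["pixels"][:240]]),(800,600))[:,:,::-1])
```

```text
t 14.15 pos [ 0.6892 -0.3006  0.3238] yawx -3.071760820736314 F [-0.1376  0.5266 -0.5248] Tq [ 0.0953 -0.0872 -0.0056] w 0.02702358345030501 39.96358573436737 q [ 0.1779  0.6589  0.394   0.7651 -0.2418  1.7508  2.0921]
```

View pics/v12.png

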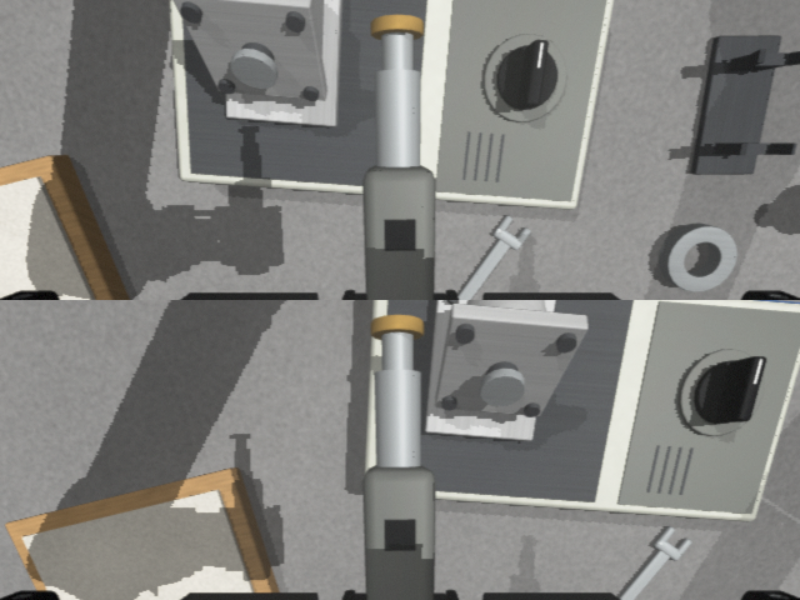

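The upper half (first view) shows bolts near (190,14), (295,23), (227,88) and (311,94), with the plug at (253,66). The lower half (second view) shows bolts at (464,333), (566,342), (449,402) and (532,410), with the plug at (503,386). The probe sits straight in the hand. I'll enlarge the flange to locate the edges.

Run:
```python
from h import *
a=pickle.load(open("v1.pkl","rb"))[1]["pixels"];b=pickle.load(open("v2.pkl","rb"))[1]["pixels"]
# crops: v1 x140-270,y0-105 ; v2 x335-475,y0-120 -> 3x each
A=cv2.resize(a[0:100,140:270],None,fx=3,fy=3,interpolation=3)
B=cv2.resize(b[10:110,340:470],None,fx=3,fy=3,interpolation=3)
cv2.imwrite("pics/fl.png",np.hstack([A,B])[:,:,::-1])
for im,box,n in((a,(140,0,262,95),"v1"),(b,(340,15,470,105),"v2")):
    g=cv2.cvtColor(im,cv2.COLOR_RGB2GRAY);x0,y0,x1,y1=box
    m=np.zeros(g.shape,np.uint8);m[y0:y1,x0:x1]=(g<72)[y0:y1,x0:x1]
    k,l,s,ce=cv2.connectedComponentsWithStats(m)
    for i in range(1,k):
        if 40<s[i,4]<500:print(n,"dark",ce[i].round(2),s[i])
    e=g[y0:y1,x0:x1]
g=cv2.cvtColor(a,cv2.COLOR_RGB2GRAY);print(g[32:80:3,178:230:2])
g=cv2.cvtColor(b,cv2.COLOR_RGB2GRAY);print(g[48:96:3,376:428:2])
```

```text
v1 dark [152.76  11.52] [145   5  17  14 163]
v1 dark [235.57  19.08] [229  13  15  13 131]
v1 dark [247.8   75.95] [243  71  11  10  74]
v2 dark [342.04  41.82] [340  15   7  74 300]
v2 dark [371.07  28.11] [365  22  14  13 141]
v2 dark [451.8   35.25] [445  29  16  13 148]
v2 dark [359.32  82.91] [353  77  13  11  85]
v2 dark [424.16  88.35] [419  84  12   9  81]
[[120 120 119 125 126 126 125 126 125 126 127 128 127 131 127 129 128 127
  129 125 127 128 128 128 130 129]
 [122 121 126 125 125 127 127 127 123  94  85  85  89  91  97 102 120 126
  130 129 128 128 128 129 126 126]
 [127 127 124 124 127 126 125 124  87 100  97  95  98  90  89  91  85  88
  112 127 127 127 128 126 126 126]
 [126 125 125 127 125 127 135 150 159 166 166 171 173 173 164 125  95  83
   81  86 125 127 125 128 125 127]
 [129 129 128 127 121 137 150 159 150 165 170 169 174 172 171 170 167 159
  104  73  87 125 126 128 130 130]
 [129 127 127 125 120 118 107 109 108 109 109 112 112 122 140 168 169 164
  155 144  85 114 126 127 125 124]
 [129 130 111  97 106 107 109 107 108 110 110 111 110 114 111 111 114 142
  15
[... 2057 characters left out ...]
07 110 110
  109 111 109 114 127 125 127 125]
 [ 91  89  91  89  91 106 107 103 104 104 108 107 108 106 108 109 109 109
  106 108 112 119 126 127 125 124]
 [ 90  91  92  89  90  92 100 109 111 107 107 108 110 110 109 111 111 111
  113 120 119 122 122 123 123 121]
 [ 92  91  92  88  88  90  96 125 118 111 111 113 112 110 114 115 121 122
  121 121 120 121  99  64  76  85]
 [ 88  88  89  90  90 109 127 126 124 126 123 120 120 121 121 121 122 123
  120 117  88  78  54  61  63  61]
 [100 100 100 101  99 100 103 101 102 104  99  96 100 109 117 123 118 116
   91  86  82  78  61  60  62  64]
 [186 185 186 108 100 102 102  98  98  98  98  99  98 101  99 100  99  99
  107 195 199 198 168 110  93 118]]
```

View pics/fl.png

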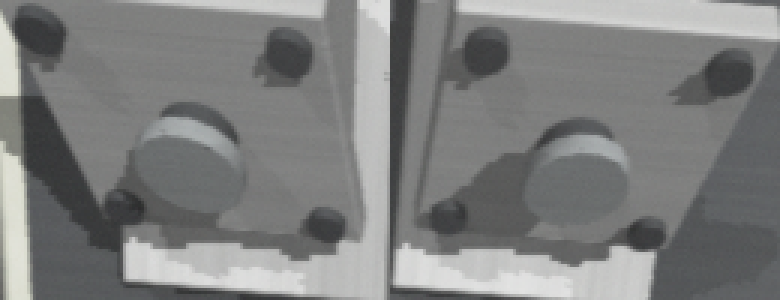

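The crop shows the plug's top face centred near (189,175) on the left, i.e. pixel (203,58), and near (577,187) on the right, i.e. pixel (402,72). The dark bolt heads sit at the four corners.

Run:
```python
from h import *
np.set_printoptions(precision=4,suppress=True)
V=[pickle.load(open(f"v{i}.pkl","rb")) for i in(1,2)]
Ts=[wT(*v) for v in V]
def face(im,box,seed):
    g=cv2.GaussianBlur(cv2.cvtColor(im,cv2.COLOR_RGB2GRAY),(3,3),0);x0,y0,x1,y1=box
    m=np.zeros(g.shape,np.uint8);m[y0:y1,x0:x1]=((g>101)&(g<114))[y0:y1,x0:x1]
    m=cv2.morphologyEx(m,cv2.MORPH_OPEN,np.ones((5,5),np.uint8))
    n,l,s,ce=cv2.connectedComponentsWithStats(m);k=l[seed[1],seed[0]]
    cs,_=cv2.findContours((l==k).astype(np.uint8),0,1);h=cv2.convexHull(max(cs,key=len))
    e=cv2.fitEllipse(h);print("ellipse",e,s[k],ce[k]);return np.array(e[0])
f=[face(V[0][1]["pixels"],(180,38,226,74),(203,58)),face(V[1][1]["pixels"],(383,55,424,88),(402,72))]
def t(a,b):return tri(ray(V[0][1],a,Ts[0]),ray(V[1][1],b,Ts[1]))
P,gp=t(*f);print("plug top",P,gp)
P2,gp=t((203,58.6),(402.3,72.7));print("plug by eye",P2,gp)
b1=[(152.76,11.52),(235.57,19.08),(181.3,68.3),(247.8,75.95)];b2=[(371.07,28.11),(451.8,35.25),(359.32,82.91),(424.16,88.35)]
B=[]
for a,b in zip(b1,b2):
    p,g=t(a,b);B.append(p);print(p,g)
B=np.array(B);C=B.mean(0);u,s,vt=np.linalg.svd(B-C);n=vt[2]*np.sign(vt[2][2]);print("C",C,"n",n,s,"lean",np.degrees(np.arccos(n[2])),"yaw",np.degrees(np.arctan2(n[1],n[0])))
lev=(B[1]-B[0]+B[3]-B[2])/2;print("level",lev,np.linalg.norm(lev),"yaw from level",np.degrees(np.arctan2(lev[1],lev[0]))-90)
sl=(B[2]-B[0]+B[3]-B[1])/2;print("slope",sl,np.linalg.norm(sl),np.degrees(np.arctan2(-sl[2],np.hypot(*sl[:2]))))
print("plug-C along n",(P-C)@n,"lateral",(P-C)-((P-C)@n)*n)
# tip brass in both views -> tool frame
for st,c in V:
    im=c["pixels"].astype(int);m=((im[...,0]>im[...,2]+40)&(np.arange(640)[None]>280)&(np.arange(640)[None]<360)&(np.arange(400)[:,None]<60)).astype(np.uint8)
    n_,l,s_,ce=cv2.connectedComponentsWithStats(m);k=1+np.argmax(s_[1:,4]);print("brass",ce[k],s_[k])
    o,d=ray(c,ce[k],c["hand_eye"]);print("tool pt at z=-.018",o+d*(-.018-o[2])/d[2])
```

```text
ellipse ((203.13731384277344, 58.16358184814453), (20.902584075927734, 38.7767219543457), 111.00623321533203) [185  47  37  24 620] [202.8855  58.2452]
ellipse ((401.081298828125, 72.98379516601562), (22.508056640625, 34.35654067993164), 84.89104461669922) [386  63  33  21 587] [401.4497  72.9761]
plug top [ 0.5753 -0.2246  0.1496] 2.1377945180506066e-05
plug by eye [ 0.5756 -0.2239  0.1521] 0.0007462280617596343
[ 0.5412 -0.2625  0.1723] 0.00025301755116747437
[ 0.542  -0.1866  0.1723] 0.0003363125512023448
[ 0.5838 -0.2621  0.1107] 0.001453071430846761
[ 0.5855 -0.1874  0.1102] 0.0006336829769595972
C [ 0.5631 -0.2246  0.1414] n [ 0.8208 -0.0117  0.571 ] [0.0757 0.0749 0.0002] lean 55.17707094087321 yaw -0.8182362712455726
level [ 0.0013  0.0753 -0.0003] 0.07526142034710993 yaw from level -0.9680362384632133
slope [ 0.043  -0.0002 -0.0619] 0.0753692507222343 55.176601920036504
plug-C along n 0.014693341979079321 lateral [ 0.0001  0.0003 -0.0002]
brass [318.1366  18.3634] [298  12  41  15 476]
tool pt at z=-.018 [ 0.1125 -0.0001 -0.018 ]
brass [318.2197  18.3808] [298  12  41  15 478]
tool pt at z=-.018 [ 0.1125 -0.0001 -0.018 ]
```

```bash
cat > tgt.py <<'E'
from h import *
psi=np.radians(-0.9);th=np.radians(55)
n=np.array([np.sin(th)*np.cos(psi),np.sin(th)*np.sin(psi),np.cos(th)])
x=-n;y=np.array([-np.sin(psi),np.cos(psi),0]);z=np.cross(x,y);RT=np.c_[x,y,z]
C=np.array([.5631,-.2246,.1414]);P=C+.0147*n
def tcp(d):return P+d*n-RT@np.array([.113,0,-.018])
def tip(st):return R.from_quat(st["eef_rot"]).as_matrix()@np.array([.113,0,-.018])+st["ee_pos"]
def rep(d):
    st=show();sh,rv=goto(st,tcp(d),RT)
    print("target tcp",tcp(d),"row units shift",sh/.2,"rot",rv/np.pi,"tip rel (sl,y,n)",[ (tip(st)-P)@v for v in(np.cross(y,n),y,n)],"F.n",st["ft_force"]@n)
E
python3 -c "
from tgt import *
rep(.05)"
```

```text
t 14.2 pos [ 0.6897 -0.2992  0.3241] yawx -3.069900059621157 F [-0.1224  0.554  -1.56  ] Tq [ 0.1452 -0.0215 -0.0183] w 0.027239830354791994 39.963884353637695 q [ 0.1764  0.6583  0.3933  0.7653 -0.2419  1.7508  2.092 ]
target tcp [ 0.719  -0.227   0.2286] row units shift [-0.1714  0.3488  0.4782] rot [ 0.0088 -0.1941  0.0268] tip rel (sl,y,n) [np.float64(-0.15565681390543618), np.float64(-0.08248255061418693), np.float64(0.11284616727939482)] F.n -1.0021450900014126
```

Emit:
{"name": "play_rows", "arguments": {
  "claw": [1,1,1,1,1,1,1,1],
  "delta_pos": [
    [-0.085,0.174,0],
    [-0.085,0.174,0],
    [0,0,0],
    [0,0,0],
    [0,0,0],
    [0,0,0],
    [0,0,0],
    [0,0,0]
  ],
  "delta_rot": [
    [0,0,0],
    [0,0,0],
    [0.0018,-0.0388,0.0054],
    [0.0018,-0.0388,0.0054],
    [0.0018,-0.0388,0.0054],
    [0.0018,-0.0388,0.0054],
    [0.0018,-0.0388,0.0054],
    [0,0,0]
  ]
}}

```text
time: 15.0
ee_pos: [0.7136, -0.2266, 0.3194]
eef_rot: [0.008, 0.955, -0.001, 0.296]
ft_force: [-1.1, -0.1, -2.0]
width: 0.027
grip_force: 40.0
```

```bash
python3 -c "
from tgt import *
rep(.05)"
```

```text
t 15.0 pos [ 0.7136 -0.2266  0.3194] yawx 3.1229609141201577 F [-1.0612 -0.0929 -2.0355] Tq [ 0.0918  0.9739 -0.0006] w 0.026965895393568716 39.96615529060364 q [ 0.0189  0.1245  0.3547  1.5965 -0.3087  0.8763  2.043 ]
target tcp [ 0.719  -0.227   0.2286] row units shift [ 0.2345 -0.0029  0.3899] rot [ 0.0005 -0.0032 -0.0008] tip rel (sl,y,n) [np.float64(-0.0786503691076955), np.float64(0.00060373852939443), np.float64(0.09787422222263402)] F.n -2.035526464932945
```

Emit:
{"name": "play_rows", "arguments": {
  "claw": [1,1,1,1,1,1],
  "delta_pos": [
    [0.078,-0.001,0.13],
    [0.078,-0.001,0.13],
    [0.078,-0.001,0.13],
    [0,0,0],
    [0,0,0],
    [0,0,0]
  ],
  "delta_rot": [
    [0,-0.0032,0],
    [0,0,0],
    [0,0,0],
    [0,0,0],
    [0,0,0],
    [0,0,0]
  ]
}}

```text
time: 15.6
ee_pos: [0.7263, -0.2296, 0.2366]
eef_rot: [0.007, 0.953, -0.004, 0.304]
ft_force: [0.2, -0.1, -0.3]
width: 0.0269
grip_force: 40.0
```

```bash
python3 -c "
from tgt import *
rep(.05);rep(.02)"
```

```text
t 15.6 pos [ 0.7263 -0.2296  0.2366] yawx 3.1272371733343967 F [ 0.1644 -0.0772 -0.3333] Tq [0.021  0.8899 0.0432] w 0.02688973581717069 39.96666491031647 q [ 0.0428  0.1886  0.334   1.7084 -0.3981  0.6985  2.1421]
target tcp [ 0.719  -0.227   0.2286] row units shift [0.0531 0.0121 0.0112] rot [-0.0007  0.0021  0.0003] tip rel (sl,y,n) [np.float64(-0.0015637563868455917), np.float64(-0.0024849937842396533), np.float64(0.060498348290675394)] F.n -0.055534689946955186
t 15.6 pos [ 0.7263 -0.2296  0.2366] yawx 3.1272371733343967 F [ 0.1644 -0.0772 -0.3333] Tq [0.021  0.8899 0.0432] w 0.02688973581717069 39.96666491031647 q [ 0.0428  0.1886  0.334   1.7084 -0.3981  0.6985  2.1421]
target tcp [ 0.6944 -0.2267  0.2114] row units shift [0.2031 0.0122 0.0102] rot [-0.0007  0.0021  0.0003] tip rel (sl,y,n) [np.float64(-0.0015637563868455917), np.float64(-0.0024849937842396533), np.float64(0.060498348290675394)] F.n -0.055534689946955186
```

Emit:
{"name": "play_rows", "arguments": {
  "claw": [1,1,1,1,1,1],
  "delta_pos": [
    [0.06,0.006,0.006],
    [0.06,0.006,0.004],
    [0.05,0,0],
    [0.03,0,0],
    [0,0,0],
    [0,0,0]
  ],
  "delta_rot": [
    [-0.0007,0.0021,0],
    [0,0,0],
    [0,0,0],
    [0,0,0],
    [0,0,0],
    [0,0,0]
  ]
}}

```text
time: 16.2
ee_pos: [0.6934, -0.2271, 0.2094]
eef_rot: [0.008, 0.954, -0.002, 0.3]
ft_force: [0.4, 0.2, -1.1]
width: 0.0272
grip_force: 40.0
```

```bash
python3 -c "
from tgt import *
from bench import r
rep(.008)
st=r.read_state();c=r.camera('wrist');pickle.dump((st,c),open('v3.pkl','wb'))
cv2.imwrite('pics/v3.png',cv2.resize(c['pixels'][:200,200:440],(720,600))[:,:,::-1])
"
```

```text
t 16.2 pos [ 0.6934 -0.2271  0.2094] yawx 3.125430297288645 F [ 0.3781  0.1539 -1.0887] Tq [-0.0143  0.8958  0.0223] w 0.027162159555258778 39.96632158756256 q [ 0.0527  0.145   0.3293  1.8104 -0.4088  0.6515  2.178 ]
target tcp [ 0.6846 -0.2265  0.2045] row units shift [ 0.0504  0.0022 -0.0052] rot [-0.     -0.0007 -0.0001] tip rel (sl,y,n) [np.float64(0.000818159288522698), np.float64(-0.0003949094185074121), np.float64(0.01811304047722181)] F.n -0.3167622174535458
```

View pics/v3.png

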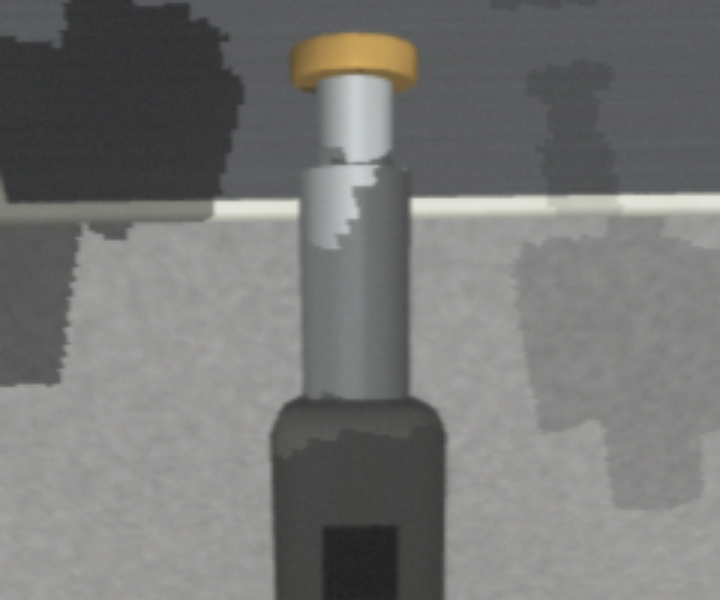

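The tip is straight in the grip: disc at (353,60), stem centred at (355,280). The plug is out of frame above. I'll go in slowly now.

Emit:
{"name": "play_rows", "arguments": {
  "claw": [1,1,1,1,1,1],
  "delta_pos": [
    [0.02,0.002,-0.004],
    [0.02,0,0],
    [0.015,0,0],
    [0.01,0,0],
    [0,0,0],
    [0,0,0]
  ],
  "delta_rot": [
    [0,-0.0007,0],
    [0,0,0],
    [0,0,0],
    [0,0,0],
    [0,0,0],
    [0,0,0]
  ]
}}

```text
time: 16.85
ee_pos: [0.6821, -0.2265, 0.2022]
eef_rot: [0.008, 0.954, -0.002, 0.3]
ft_force: [-0.6, -0.4, -1.9]
width: 0.0274
grip_force: 40.0
```

```bash
python3 -c "
from tgt import *
rep(0)"
```

```text
t 16.85 pos [ 0.6821 -0.2265  0.2022] yawx 3.125508093094612 F [-0.6024 -0.419  -1.8693] Tq [ 0.0667  0.8618 -0.0281] w 0.027377152105127943 39.96632516384125 q [ 0.0571  0.127   0.3279  1.8461 -0.4151  0.6334  2.1939]
target tcp [ 0.678  -0.2264  0.1999] row units shift [ 0.0234 -0.0001 -0.0026] rot [-0.     -0.0002 -0.0001] tip rel (sl,y,n) [np.float64(0.0004630328900998582), np.float64(4.559912722041655e-05), np.float64(0.004687231559951958)] F.n -1.560225430749339
```

Emit:
{"name": "play_rows", "arguments": {
  "claw": [1,1,1,1,1,1],
  "delta_pos": [
    [0.01,0,-0.002],
    [0.01,0,0],
    [0.01,0,0],
    [0,0,0],
    [0,0,0],
    [0,0,0]
  ],
  "delta_rot": [
    [0,0,0],
    [0,0,0],
    [0,0,0],
    [0,0,0],
    [0,0,0],
    [0,0,0]
  ]
}}

```text
time: 17.45
ee_pos: [0.6773, -0.2264, 0.1994]
eef_rot: [0.008, 0.954, -0.002, 0.301]
ft_force: [2.6, -0.9, 0.9]
width: 0.027
grip_force: 40.0
```

```bash
python3 -c "
from tgt import *
rep(-.005)"
```

```text
t 17.45 pos [ 0.6773 -0.2264  0.1994] yawx 3.125680402721293 F [ 2.5721 -0.94    0.8867] Tq [ 0.0243  0.0989 -0.0102] w 0.026960631075496434 39.96819734573364 q [ 0.0591  0.1191  0.3276  1.8607 -0.4176  0.6265  2.2007]
target tcp [ 0.6739 -0.2263  0.197 ] row units shift [ 0.0207 -0.0002  0.0001] rot [-0.      0.     -0.0001] tip rel (sl,y,n) [np.float64(8.323165608638608e-07), np.float64(6.433649106755977e-05), np.float64(-0.0008674371052834372)] F.n 2.627331824324142
```

Emit:
{"name": "play_rows", "arguments": {
  "claw": [1,1,1,1,1],
  "delta_pos": [
    [0.01,0,0],
    [0.005,0,0],
    [0,0,0],
    [0,0,0],
    [0,0,0]
  ],
  "delta_rot": [
    [0,0,0],
    [0,0,0],
    [0,0,0],
    [0,0,0],
    [0,0,0]
  ]
}}

```text
time: 17.95
ee_pos: [0.6747, -0.2263, 0.1976]
eef_rot: [0.008, 0.954, -0.002, 0.301]
ft_force: [3.6, -0.5, 1.9]
width: 0.0269
grip_force: 40.0
```

```bash
python3 -c "
from tgt import *
rep(-.005)"
```

```text
t 17.95 pos [ 0.6747 -0.2263  0.1976] yawx 3.1255467358329536 F [ 3.5936 -0.4529  1.9246] Tq [-0.028  -0.5151  0.0022] w 0.02688331379640169 39.972097277641296 q [ 0.0602  0.1157  0.3274  1.8683 -0.4192  0.6229  2.2044]
target tcp [ 0.6739 -0.2263  0.197 ] row units shift [ 0.0049 -0.0001 -0.0001] rot [-0.0001 -0.     -0.0001] tip rel (sl,y,n) [np.float64(1.5187620219958163e-05), np.float64(4.715911698257732e-05), np.float64(-0.004013678593419716)] F.n 4.053048736748955
```

Emit:
{"name": "play_rows", "arguments": {
  "claw": [1,1,1,1,1,1,1,1],
  "delta_pos": [
    [0.0045,0,0],
    [0,0,0],
    [0,0,0],
    [0,0,0],
    [0,0,0],
    [0,0,0],
    [0,0,0],
    [0,0,0]
  ],
  "delta_rot": [
    [0,0,0],
    [0,0,0],
    [0,0,0],
    [0,0,0],
    [0,0,0],
    [0,0,0],
    [0,0,0],
    [0,0,0]
  ]
}}

```text
time: 18.75
ee_pos: [0.674, -0.2263, 0.197]
eef_rot: [0.008, 0.954, -0.002, 0.301]
ft_force: [4.9, -0.5, 2.3]
width: 0.0273
grip_force: 40.0
```

```bash
python3 -c "
from tgt import *
rep(-.005)"
```

```text
t 18.75 pos [ 0.674  -0.2263  0.197 ] yawx 3.125586043860396 F [ 4.8841 -0.4834  2.2514] Tq [-0.0243 -0.6687 -0.006 ] w 0.027289342501076386 39.97328460216522 q [ 0.0606  0.1147  0.3274  1.8706 -0.4197  0.6218  2.2056]
target tcp [ 0.6739 -0.2263  0.197 ] row units shift [ 0.      0.     -0.0003] rot [-0.0001 -0.     -0.0001] tip rel (sl,y,n) [np.float64(4.829665276071271e-05), np.float64(2.806425514919108e-05), np.float64(-0.004992486345317253)] F.n 5.297938164076161
```

Emit:
{"name": "play_rows", "arguments": {
  "claw": [1,1,1,1,1,1,1,1],
  "delta_pos": [
    [0,0,0],
    [0,0,0],
    [0,0,0],
    [0,0,0],
    [0,0,0],
    [0,0,0],
    [0,0,0],
    [0,0,0]
  ],
  "delta_rot": [
    [0,0,0],
    [0,0,0],
    [0,0,0],
    [0,0,0],
    [0,0,0],
    [0,0,0],
    [0,0,0],
    [0,0,0]
  ]
}}

```text
time: 19.55
ee_pos: [0.6739, -0.2263, 0.1969]
eef_rot: [0.008, 0.954, -0.002, 0.301]
ft_force: [5.0, -0.7, 3.3]
width: 0.0272
grip_force: 40.0
```

Emit:
{"name": "play_rows", "arguments": {
  "claw": [1,1,1,1,1,1,1,1],
  "delta_pos": [
    [0,0,0],
    [0,0,0],
    [0,0,0],
    [0,0,0],
    [0,0,0],
    [0,0,0],
    [0,0,0],
    [0,0,0]
  ],
  "delta_rot": [
    [0,0,0],
    [0,0,0],
    [0,0,0],
    [0,0,0],
    [0,0,0],
    [0,0,0],
    [0,0,0],
    [0,0,0]
  ]
}}

```text
time: 20.35
ee_pos: [0.674, -0.2263, 0.197]
eef_rot: [0.008, 0.954, -0.002, 0.301]
ft_force: [5.5, 0.1, 1.6]
width: 0.0272
grip_force: 40.0
```

```bash
python3 -c "
from tgt import *
from bench import r
rep(-.005)
st=r.read_state();c=r.camera('wrist')
cv2.imwrite('pics/v4.png',cv2.resize(c['pixels'][:200,200:440],(720,600))[:,:,::-1])
"
```

```text
t 20.35 pos [ 0.674  -0.2263  0.197 ] yawx 3.125601140722908 F [5.4738 0.117  1.5538] Tq [-0.0146 -0.5712  0.0343] w 0.027175421743595093 39.97326672077179 q [ 0.0605  0.1147  0.3274  1.8706 -0.4197  0.6218  2.2056]
target tcp [ 0.6739 -0.2263  0.197 ] row units shift [ 0.0001 -0.0001 -0.0004] rot [-0.0001 -0.     -0.0001] tip rel (sl,y,n) [np.float64(5.705860469530624e-05), np.float64(4.3129098476425704e-05), np.float64(-0.004980270609869679)] F.n 5.373054654889535
```

View pics/v4.png

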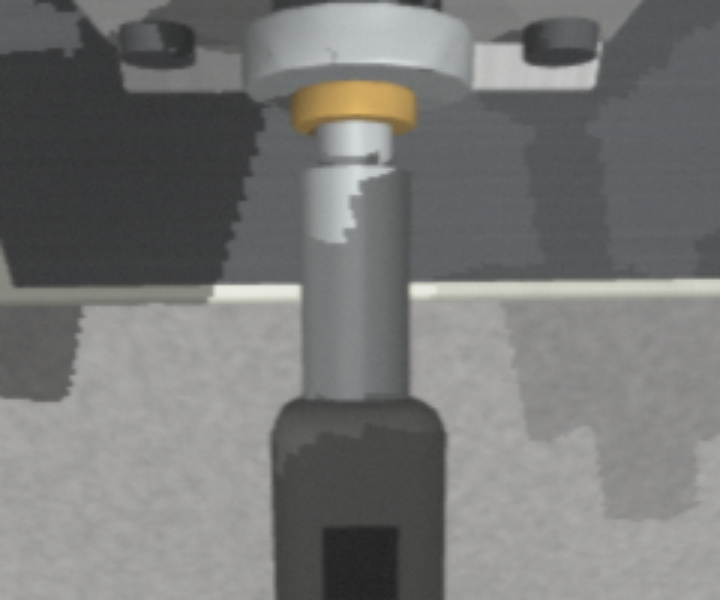

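The disc at (353,108) sits centred on the plug (357,50). It has moved back about 15.7 px, which is about 6.2 mm or half travel. I'll hold a moment longer, then back straight off.

Emit:
{"name": "play_rows", "arguments": {
  "claw": [1,1,1,1,1,1,1,1],
  "delta_pos": [
    [0,0,0],
    [0,0,0],
    [-0.05,0,0],
    [-0.1,0,0],
    [-0.15,0,0],
    [-0.15,0,-0.1],
    [0,0,-0.2],
    [0,0,-0.2]
  ],
  "delta_rot": [
    [0,0,0],
    [0,0,0],
    [0,0,0],
    [0,0,0],
    [0,0,0],
    [0,0,0],
    [0,0,0],
    [0,0,0]
  ]
}}

```text
time: 21.2
ee_pos: [0.689, -0.2261, 0.3285]
eef_rot: [0.007, 0.955, -0.002, 0.298]
ft_force: [0.3, 0.1, -2.3]
width: 0.0269
grip_force: 40.0
```

Emit:
{"name": "play_rows", "arguments": {
  "claw": [1,1,1,1,1,1,1],
  "delta_pos": [
    [0,0,0],
    [0,0,0],
    [0,0,0],
    [0,0,0],
    [0,0,0],
    [0,0,0],
    [0,0,0]
  ],
  "delta_rot": [
    [-0.0018,0.0388,0],
    [-0.0018,0.0388,0],
    [-0.0018,0.0388,0],
    [-0.0018,0.0388,0],
    [-0.0018,0.0388,0],
    [0,0,0],
    [0,0,0]
  ]
}}

```text
time: 21.9
ee_pos: [0.6904, -0.2269, 0.3266]
eef_rot: [0.004, 1.0, 0.013, -0.002]
ft_force: [0.3, 0.0, -1.0]
width: 0.0272
grip_force: 40.0
```

```bash
cat > back.py <<'E'
from h import *
def back(dz):
    st=show();g=pickle.load(open("grasp.pkl","rb"))
    sh,rv=goto(st,g["ee_pos"]+[0,0,dz],R.from_quat(g["eef_rot"]).as_matrix());print("shift",sh/.2,"rot",rv/np.pi,"err world",g["ee_pos"]-st["ee_pos"])
E
python3 -c "
from back import *
back(.25)"
```

```text
t 21.9 pos [ 0.6904 -0.2269  0.3266] yawx 3.133476661060862 F [ 0.2942  0.0125 -0.9934] Tq [-0.0266 -0.012   0.0182] w 0.027150781378498814 39.96484100818634 q [ 0.0723  0.5966  0.3959  0.8551 -0.2445  1.7364  1.93  ]
shift [0.6641 2.5169 0.2324] rot [ 0.0085 -0.0011 -0.0248] err world [-0.1289  0.5055 -0.2826]
```

Emit:
{"name": "play_rows", "arguments": {
  "claw": [1,1,1,1,1,1,1,1],
  "delta_pos": [
    [0,0,0],
    [0.0424,0.2333,0],
    [0.0424,0.2333,0],
    [0.0424,0.2333,0],
    [0.0424,0.2333,0],
    [0.0424,0.2333,0],
    [0.0424,0.2333,0],
    [0.0424,0.2333,0]
  ],
  "delta_rot": [
    [0.0085,-0.0011,-0.0248],
    [0,0,0],
    [0,0,0],
    [0,0,0],
    [0,0,0],
    [0,0,0],
    [0,0,0],
    [0,0,0]
  ]
}}

```text
time: 22.7
ee_pos: [0.606, 0.0956, 0.3317]
eef_rot: [-0.034, 0.999, 0.001, 0.004]
ft_force: [1.2, 0.4, -1.5]
width: 0.0273
grip_force: 40.0
```

Emit:
{"name": "play_rows", "arguments": {
  "claw": [1,1,1,1,1,1],
  "delta_pos": [
    [0.0424,0.2333,0],
    [0.0424,0.2333,0],
    [0.0424,0.2333,0],
    [0.0424,0.2333,0],
    [0,0,0],
    [0,0,0]
  ],
  "delta_rot": [
    [0,0,0],
    [0,0,0],
    [0,0,0],
    [0,0,0],
    [0,0,0],
    [0,0,0]
  ]
}}

```text
time: 23.3
ee_pos: [0.5599, 0.2788, 0.3309]
eef_rot: [-0.036, 0.999, 0.001, 0.004]
ft_force: [-0.0, -0.8, -1.0]
width: 0.0271
grip_force: 40.0
```

```bash
python3 -c "
from back import *
back(.05)"
```

```text
t 23.3 pos [0.5599 0.2788 0.3309] yawx -3.0698450651320623 F [-0.0418 -0.8376 -1.0156] Tq [-0.0056 -0.0102 -0.0114] w 0.027136043030216092 39.96453881263733 q [-0.6679  0.2968  0.1771  1.2279 -0.0493  1.6141  1.1416]
shift [ 0.0005 -0.0024  1.1842] rot [0.0003 0.0023 0.0006] err world [ 0.0017 -0.0002 -0.2868]
```

Lower in two stages, trimming at 50 mm above.

Emit:
{"name": "play_rows", "arguments": {
  "claw": [1,1,1,1,1,1,1,1],
  "delta_pos": [
    [-0.006,-0.001,0.19],
    [0,0,0.23],
    [0,0,0.23],
    [0,0,0.23],
    [0,0,0.2],
    [0,0,0.1],
    [0,0,0],
    [0,0,0]
  ],
  "delta_rot": [
    [0,0.0023,0.0006],
    [0,0,0],
    [0,0,0],
    [0,0,0],
    [0,0,0],
    [0,0,0],
    [0,0,0],
    [0,0,0]
  ]
}}

```text
time: 24.1
ee_pos: [0.5631, 0.2772, 0.0955]
eef_rot: [-0.033, 0.999, 0.0, 0.0]
ft_force: [0.5, 0.3, -1.1]
width: 0.0274
grip_force: 40.0
```

```bash
python3 -c "
from back import *
back(.0005)"
```

```text
t 24.1 pos [0.5631 0.2772 0.0955] yawx -3.0753719486242717 F [ 0.4822  0.2972 -1.0963] Tq [ 0.0081 -0.0305 -0.0112] w 0.027388049182356655 39.96423661708832 q [-0.6519  0.4029  0.1556  1.5816 -0.0664  1.162   1.1549]
shift [0.007  0.0074 0.2546] rot [ 0.0001  0.     -0.0012] err world [-0.0015  0.0014 -0.0514]
```

Emit:
{"name": "play_rows", "arguments": {
  "claw": [1,1,1,1,1,1,1],
  "delta_pos": [
    [0.007,0.0074,0.08],
    [0,0,0.08],
    [0,0,0.05],
    [0,0,0.025],
    [0,0,0.015],
    [0,0,0],
    [0,0,0]
  ],
  "delta_rot": [
    [0,0,-0.0012],
    [0,0,0],
    [0,0,0],
    [0,0,0],
    [0,0,0],
    [0,0,0],
    [0,0,0]
  ]
}}

```text
time: 24.8
ee_pos: [0.561, 0.2802, 0.0441]
eef_rot: [-0.036, 0.999, 0.0, -0.001]
ft_force: [0.3, -0.4, -1.3]
width: 0.0273
grip_force: 40.0
```

```bash
python3 -c "
from back import *
back(.000)"
```

```text
t 24.8 pos [0.561  0.2802 0.0441] yawx -3.069562415436102 F [ 0.3371 -0.3952 -1.2893] Tq [ 0.0049 -0.0901  0.0647] w 0.02727319761214113 39.96828496456146 q [-0.6504  0.4536  0.1469  1.6267 -0.0739  1.0678  1.1604]
shift [-0.0024 -0.008   0.0003] rot [ 0.0001 -0.0004  0.0007] err world [ 0.0006 -0.0016 -0.0001]
```

Emit:
{"name": "play_rows", "arguments": {
  "claw": [1,1,0,0,0,0,0,0],
  "delta_pos": [
    [0,-0.01,0.003],
    [0,0,0],
    [0,0,0],
    [0,0,0],
    [0,0,0],
    [0,0,0],
    [0,0,0],
    [0,0,0]
  ],
  "delta_rot": [
    [0,0,0],
    [0,0,0],
    [0,0,0],
    [0,0,0],
    [0,0,0],
    [0,0,0],
    [0,0,0],
    [0,0,0]
  ]
}}

```text
time: 25.6
ee_pos: [0.5607, 0.278, 0.0429]
eef_rot: [-0.036, 0.999, -0.0, -0.001]
ft_force: [-0.0, 0.2, -0.2]
width: 0.0672
grip_force: 0.0
```

Emit:
{"name": "play_rows", "arguments": {
  "claw": [0,0,0,0,0,0,0,0],
  "delta_pos": [
    [0,0,0],
    [0,0,-0.05],
    [0,0,-0.15],
    [0,0,-0.23],
    [0,0,-0.23],
    [0,0,-0.23],
    [0,0,-0.23],
    [0,0,-0.2]
  ],
  "delta_rot": [
    [0,0,0],
    [0,0,0],
    [0,0,0],
    [0,0,0],
    [0,0,0],
    [0,0,0],
    [0,0,0],
    [0,0,0]
  ]
}}

```text
time: 26.4
ee_pos: [0.5612, 0.2779, 0.3108]
eef_rot: [-0.036, 0.999, 0.0, 0.0]
ft_force: [0.9, 0.5, -0.3]
width: 0.087
grip_force: 0.0
```

Emit:
{"name": "play_rows", "arguments": {
  "claw": [0,0,0,0],
  "delta_pos": [
    [0,0,0],
    [0,0,0],
    [0,0,0],
    [0,0,0]
  ],
  "delta_rot": [
    [0,0,0],
    [0,0,0],
    [0,0,0],
    [0,0,0]
  ]
}}

```text
time: 26.8
ee_pos: [0.5607, 0.2779, 0.3057]
eef_rot: [-0.036, 0.999, -0.001, -0.002]
ft_force: [-0.1, 0.1, 0.9]
width: 0.087
grip_force: 0.0
```

Run:
```python
from h import *
from bench import r
st=show();c=r.camera("wrist")["pixels"];s=r.camera("scene")["pixels"]
A=cv2.resize(c[:240,150:550],(500,300));B=cv2.resize(s[100:300,150:530],(570,300),interpolation=3)
o=np.zeros((600,570,3),np.uint8);o[:300,:500]=A;o[300:]=B;cv2.imwrite("pics/end.png",o[:,:,::-1])
```

```text
t 26.8 pos [0.5607 0.2779 0.3057] yawx -3.0694282549125154 F [-0.1311  0.1454  0.8557] Tq [-0.0071  0.0061  0.006 ] w 0.08697864948668049 0.0 q [-0.6637  0.3062  0.1755  1.2675 -0.0532  1.5764  1.1467]
```

View pics/end.png

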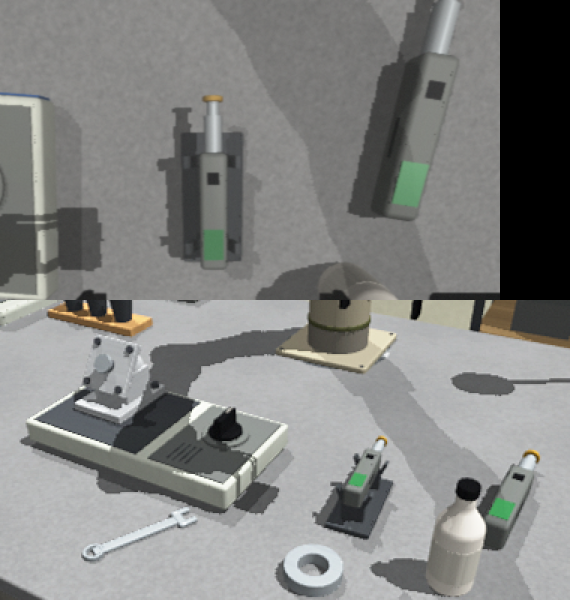

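The thermometer lies seated in its rest at (212,200) in the upper view. In the lower view the dial is turned at (226,425), and the bearing, bottle and spanner are where they were. I'm handing the job in.

```bash
python3 -c "
from bench import r
print(r.close_job())"
```

```text
the job is handed in; nothing more can be done
None
```

The job is handed in at about 27 s: the dial is turned off to its stop, the plug was pressed square for just over two seconds with the tip about 6 mm in, the thermometer is back in its rest, and the bearing, bottle and spanner look undisturbed in the final picture; no verdict came back.

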